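# Gauge the mould gap, find the loose clamp bolt and hold its cap open

### The arm

A 6-joint arm with a two-finger parallel gripper is mounted at the origin on the work surface. World frame = base frame: x ahead of the robot, y to its left, z up, the work surface at z = 0. Lengths are in m, angles in rad, forces in N, time in s.
With the tool pointing down it reaches from about 0.375 to 0.9 m from the base axis. Payload 3.1 kg.
Tool frame: the origin (TCP) lies at the very end of the fingers, on their centre line; the grasp point (between the pads) lies 19 mm behind it (grip_depth is the distance from the TCP to the grasp point, in m); z points along the fingers, y is the line along which they close (so a half turn about z gives the same grasp; the last joint's range is limited). The gripper opens to 85 mm and grips with 20 to 120 N. Pads are 22 mm wide; open, the fingers measure 114 mm over their backs; the gripper's body (76 mm by 85 mm) begins 54 mm behind the grasp point. The pads swing forward as they close: fully open they stand 13 mm farther back than shut.
Start: joints at [-1.367, 0.527, 1.433, -0, 1.181, -0.178], TCP at [0.233, -0.58, 0.231] pointing down, gripper open.
Joint ranges: [-3.08, 3.08], [-0.75, 2.2], [0.22, 2.44], [-1.43, 4.57], [0, 2.65], [-2.85, 2.85]. Speed limits (rad/s): [2.79, 2.79, 3.14, 3.14, 3.14, 3.14].

### API

Orientations are given as a unit quaternion [x, y, z, w].
In Python, from station import * gives the robot as it stands.
- The arm moves only by the tool apply_moves, never from a script. Its argument "plan" is a list of rows, each a list of 7 numbers: the shift along the tool's x, y, z in m, then the turn, a rotation vector about the tool's x, y, z in rad, then the gripper command: -1 is fully open, 1 is shut, values between are in proportion. In form: [[dx, dy, dz, wx, wy, wz, jaw], ...]. A call has 1 to 8 rows; each row shifts and turns the commanded pose from where the row before left it, along the tool's axes as they then stand; what a row does not reach is not made up. A row lasts 1/8 s, in which the tool goes at most 62.5 mm and 10.7 degrees, less where a joint would pass 70% of its speed; a pose out of reach is approached as far as the arm can. A call is refused whole if a number of a shift passes 0.0625 or a number of a turn 0.188, either way. A call with a gripper value outside its range is refused whole. The fingers move at their own pace and stop on an object; "force" is the grip in N (left out, the last holds). Time passes only in rows, so rows that do not move let the fingers close. It gives the time, the measured TCP pose, the force, the opening and the grip force at its end, in the units of the state.
- sense(): the state, without advancing time (a new reading comes with each control period).
- snapshot(name): name is "scene" or "side" or "wrist"; returns the picture (400x640x3 uint8, red, green, blue); there is no depth.
- calibration(name): a dict with "camera_matrix" (3x3 intrinsics, pixels), "R" (3x3) and "t" (3): a world point X has camera coordinates R X + t; the wrist camera has in their place "mount" (4x4, takes a point from camera to tool coordinates, whose origin is the TCP and whose axes are the flange's). Camera axes: x right, y down, z forward; pixel columns grow to the right and rows downward; lengths in m; the calibration is good to about 2 mm. A picture is of the moment at which its call begins: read the wrist's pose just before it. calibration takes no time and is no camera call.
- sign_off(): hands the job in; it is judged then, once.
The state is a dict: "t": time; "q": joint angles; "qd": joint speeds; "tau": joint torques, N m; "tcp_pos": TCP position; "tool_rot": TCP orientation; "force": force on the tool from outside, world axes, zero at the start; "ft_torque": the same for the moment, N m; "finger_gap": opening from 0.0 (shut) to 1.0 (fully open); "gripper_force": force on a finger pad.
Only numpy, scipy, OpenCV 4.12 (cv2) and the standard library are available. Lean on these libraries where they do the work, as an engineer would, in place of code of your own. Each camera call takes 0.05 s, during which the arm holds its last target. There are 200 camera calls.

### The job

At the jeweller's bench, first take the blue-handled flat gauge from its wooden holder and push its blade fully home in the gap on top of the steel mould, upright, and leave it there to keep the spacing. Then tap the red caps of the three clamp bolts to find the loose one, the one that drops a few millimetres and stays down, and with the gripper lift only that cap by its brass knob, at least 45 degrees open. Finish while still holding it there (let go and it falls shut), the other two caps shut and never lifted, and nothing else on the bench shoved about.

Things in the scene. Friction and masses are not known exactly. Their poses are not given: they have to be found in the camera images.
- mould: Dark steel bench mould, a fixed block 130 (x) x 290 (y) x 60 mm high; origin at the centre of its underside, on the bench. Axes: x away from the robot, y along its length to the robot's left, z up; turned up to 15 degrees either way. Three upright bolts in a row on its near half, at x = -30 mm, y = +85 (left), 0 (middle), -85 (right). The gauge gap is in its far half.
- gap (a point): Centre of the mouth of the gauge gap in the mould's flat top, 60 mm above the bench, between two brass lips, 32.5 mm to mould +x of the mould's middle. A vertical slot 7 mm (x) x 34 mm (y), 36 mm deep, open at the top. Axes as the mould's.
- holder: Fixed pale wooden gauge holder, 70 x 75 x 45 mm high; origin at the centre of its underside. Its slot, 7 mm (x) x 34 mm (y), 36 mm deep, holds the gauge upright at the start, shoulder on the holder's top. Lift the gauge 35 mm to clear it.
- gauge_handle (a point): Centre of the loose gauge's blue handle: 16 (x) x 30 (y) x 40 mm high, about 70 g. Below hangs a steel blade 4 (x) x 30 (y) x 30 mm long. The handle's underside (shoulder) is 20 mm below this point, the blade tip 50 mm below. z up. Fully home in the gap the shoulder rests on the mould's top, this point 20 mm above the gap's mouth. Turned half round it fits too.
- bolt_left (a joint): Sinking of the left clamp bolt (m): 0 at the start, at most 0.007. Steel hex bolt hidden under its cap, carrying it. A tight bolt gives under 1 mm at 20 N. The single loose one (any of the three, looks the same) slides down 7 mm under more than about 5 N on its cap and stays down by friction (about 4 N either way), its cap with it.
- cap_left (a joint): Opening of the left bolt's red cap (rad): 0 shut and level, stop at 1.3. Hinge parallel to mould y on the bolt's far side, 22 mm to mould +x of the bolt's axis, 73 mm above the bench (66 when sunk). The knob swings up and away from the robot. 40 g, turns easily, falls shut by itself from any angle.
- top_left (a point): Centre of the upper face of the left cap, right above its bolt: the place to tap. Cap 44 mm (x) x 36 mm (y), its top level and 85 mm above the bench when shut. Axes as the mould's when shut; they tilt with the cap.
- knob_left (a point): Centre of the left cap's brass ball knob, 16 mm across, on an 8 mm thick stem that sticks out 36 mm from the cap's edge towards the robot. 80 mm before and 8 mm above the hinge; 81 mm above the bench (74 sunk). It overhangs the mould's front, whose face is 23 mm behind it; free space beneath. Pinched along mould y from above, it turns between the fingers as the cap swings.
- bolt_middle (a joint): Sinking of the middle clamp bolt (m): 0 at the start, at most 0.007. Steel hex bolt hidden under its cap, carrying it. A tight bolt gives under 1 mm at 20 N. The single loose one (any of the three, looks the same) slides down 7 mm under more than about 5 N on its cap and stays down by friction (about 4 N either way), its cap with it.
- cap_middle (a joint): Opening of the middle bolt's red cap (rad): 0 shut and level, stop at 1.3. Hinge parallel to mould y on the bolt's far side, 22 mm to mould +x of the bolt's axis, 73 mm above the bench (66 when sunk). The knob swings up and away from the robot. 40 g, turns easily, falls shut by itself from any angle.
- top_middle (a point): Centre of the upper face of the middle cap, right above its bolt: the place to tap. Cap 44 mm (x) x 36 mm (y), its top level and 85 mm above the bench when shut. Axes as the mould's when shut; they tilt with the cap.
- knob_middle (a point): Centre of the middle cap's brass ball knob, 16 mm across, on an 8 mm thick stem that sticks out 36 mm from the cap's edge towards the robot. 80 mm before and 8 mm above the hinge; 81 mm above the bench (74 sunk). It overhangs the mould's front, whose face is 23 mm behind it; free space beneath. Pinched along mould y from above, it turns between the fingers as the cap swings.
- bolt_right (a joint): Sinking of the right clamp bolt (m): 0 at the start, at most 0.007. Steel hex bolt hidden under its cap, carrying it. A tight bolt gives under 1 mm at 20 N. The single loose one (any of the three, looks the same) slides down 7 mm under more than about 5 N on its cap and stays down by friction (about 4 N either way), its cap with it.
- cap_right (a joint): Opening of the right bolt's red cap (rad): 0 shut and level, stop at 1.3. Hinge parallel to mould y on the bolt's far side, 22 mm to mould +x of the bolt's axis, 73 mm above the bench (66 when sunk). The knob swings up and away from the robot. 40 g, turns easily, falls shut by itself from any angle.
- top_right (a point): Centre of the upper face of the right cap, right above its bolt: the place to tap. Cap 44 mm (x) x 36 mm (y), its top level and 85 mm above the bench when shut. Axes as the mould's when shut; they tilt with the cap.
- knob_right (a point): Centre of the right cap's brass ball knob, 16 mm across, on an 8 mm thick stem that sticks out 36 mm from the cap's edge towards the robot. 80 mm before and 8 mm above the hinge; 81 mm above the bench (74 sunk). It overhangs the mould's front, whose face is 23 mm behind it; free space beneath. Pinched along mould y from above, it turns between the fingers as the cap swings.
- oil_jar_mid (a point): Middle of an amber glass jar, 50 mm across, 80 mm high, standing on the right of the bench. A bystander.
- stone_mid (a point): Middle of a pale rough stone, 90 mm across, 58 mm high, on the right of the bench. A bystander.
- mandrel_mid (a point): Near the middle of a steel ring mandrel with a square wooden handle, 280 mm long, 26 mm high, lying beyond the mould; it runs along its x, from 145 mm behind this point (handle) to 135 mm ahead. A bystander.
- ring_box_mid (a point): Middle of a white ring box, 50 x 50 x 30 mm, beyond the mould. A bystander.
- ring_pad_mid (a point): Middle of a small blue ring pad, 40 x 40 mm, with an upright gold ring, 34 mm high in all, between the robot and the mould, to the left. A bystander.
- wax_tin_mid (a point): Middle of a round tin, 60 mm across, 30 mm high, far left. A bystander.
- driver_grip (a point): Handle of a small screwdriver, 160 mm long, lying across the bench between the robot and the mould. A bystander.
There are look-alikes about, which are no part of the job. Leave any green, pink or turquoise look-alike of the part that bears gauge_handle alone.

How it is judged:
By the outcome, as a careful person would: the job done as asked, in the order asked, and still so for the second after the job is handed in, while the arm keeps its last pose, push and grip.
It also fails if it takes over 64 s, if anything falls off the work surface, if the arm or the gripper's body presses on something with over 40 N, if the wrist force passes 120 N, or if a joint passes its speed limit or range.

## Working session

There is one attempt and no reset: what is moved stays moved. The work goes in short steps, Python scripts to look and compute and a tool call to move; the robot and the scene stay as the last step left them, time stands still between calls to the robot, and variables do not carry over. Pictures are saved under pics/ and viewed, at most 10 in all, crops included, and the job is handed in when it is done.

Besides the shell and the picture viewer there is one more tool, called as a command line: name --pt "numbers of a row" for each row, then --argument value for the rest. apply_moves: Moves the arm, as the interface text tells. Its arguments: {"type":"object","properties":{"plan":{"type":"array"},"force":{"type":"number"}},"required":["plan"]}

```bash
ls; mkdir -p pics; python3 - <<'E'
from station import *
import cv2
for n in ("scene","side"):
    cv2.imwrite(f"pics/{n}0.png",cv2.cvtColor(snapshot(n),cv2.COLOR_RGB2BGR))
    c=calibration(n);print(n,c)
print(calibration("wrist"));print(sense())
E
```

```text
pics
scene {'camera_matrix': array([[448.49389005,   0.        , 311.51303071],
       [  0.        , 448.49389005, 194.29036034],
       [  0.        ,   0.        ,   1.        ]]), 'R': array([[-0.37335353,  0.92764156,  0.00939542],
       [ 0.55649396,  0.23205572, -0.79778733],
       [-0.74224094, -0.29262822, -0.60286575]]), 't': array([ 0.25077463, -0.26443603,  1.70236318])}
side {'camera_matrix': array([[431.50339966,   0.        , 319.32151121],
       [  0.        , 431.50339966, 199.26812383],
       [  0.        ,   0.        ,   1.        ]]), 'R': array([[-0.92631623, -0.37658537, -0.0110314 ],
       [-0.24285932,  0.61925284, -0.74668954],
       [ 0.28802358, -0.68899156, -0.66508123]]), 't': array([0.54477475, 0.22074119, 0.92518276])}
{'camera_matrix': array([[335.13864775,   0.        , 323.67883339],
       [  0.        , 335.13864775, 197.61380133],
       [  0.        ,   0.        ,   1.        ]]), 'mount': array([[-4.20732950e-04, -9.62206791e-01, -2.72319508e-01,
         6.82761731e-02],
       [ 9.99999801e-01, -2.76921870e-04, -5.66528501e-04,
       
[... 171 characters left out ...]
 1.00000000e+00]])}
{'t': 0.1, 'q': array([-1.36647185e+00,  5.28408057e-01,  1.43380911e+00,  3.96456201e-06,
        1.18137861e+00, -1.78484447e-01]), 'qd': array([ 0.00132146, -0.00163146, -0.00305944, -0.00025441,  0.00053589,
        0.00016684]), 'tau': array([-2.93198946e-04, -4.43305063e+01, -1.78586429e+01, -3.23645281e-04,
        3.87332286e-03, -4.60085943e-06]), 'tcp_pos': array([ 0.2333567 , -0.57909351,  0.23039893]), 'tool_rot': array([ 9.81737673e-01,  1.90237059e-01, -1.11068791e-05, -1.00150244e-03]), 'force': array([ 0.10112526, -0.5349322 , -1.0961574 ]), 'ft_torque': array([-0.00572001,  0.00385593, -0.03894317]), 'gripper_force': 0.0, 'finger_gap': 1.0038232681703152}
```

View pics/scene0.png

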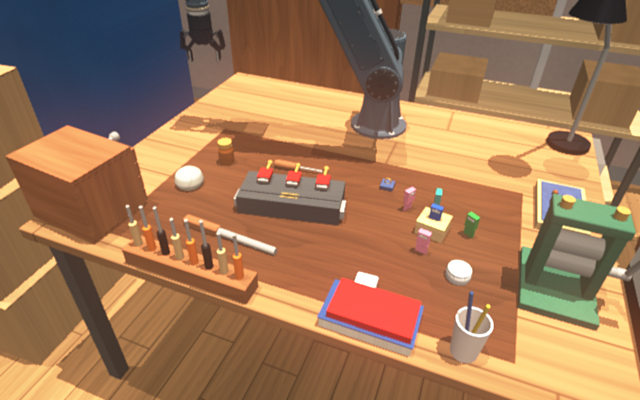

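View pics/side0.png

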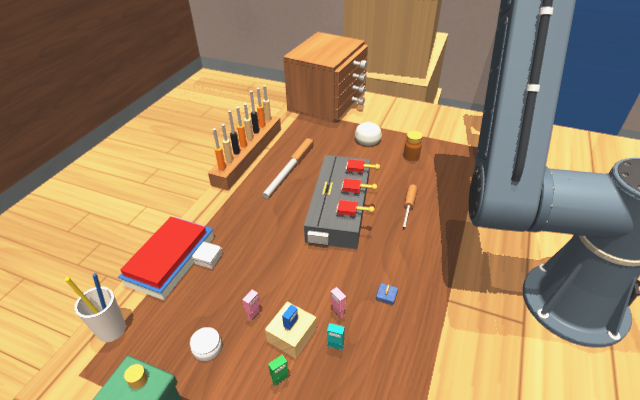

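The scene view has the mould at (290,195) with its red caps at (265,174), (293,177) and (323,181), and the brass lips at about (288,196). The side view has the caps at (355,166), (351,186), (347,208) and the lips at (327,188).

Candidates for the gauge:
- blue block in the pale holder: scene (436,212), side (290,317)
- pink: scene (409,197) and (424,240)
- turquoise: scene (438,197)
- green: scene (472,224)
- blue ring pad: scene (387,184)

I choose the blue one in the holder. Next I triangulate by colour and save one close crop.

```bash
cat > h.py <<'E'
from station import *
import cv2, numpy as np
from scipy.spatial.transform import Rotation as Ro
def cam(n,s=None):
    c=calibration(n);K=c["camera_matrix"]
    if n!="wrist": return K,c["R"],c["t"]
    s=s or sense(); T=np.eye(4);T[:3,:3]=Ro.from_quat(s["tool_rot"]).as_matrix();T[:3,3]=s["tcp_pos"]
    I=np.linalg.inv(T@c["mount"]);return K,I[:3,:3],I[:3,3]
def ray(C,p):
    K,R,t=C;d=R.T@np.linalg.solve(K,[p[0],p[1],1.]);return -R.T@t,d/np.linalg.norm(d)
def plane(C,p,z):
    o,d=ray(C,p);return o+d*(z-o[2])/d[2]
def tri(cps):
    A=np.zeros((3,3));b=np.zeros(3);L=[ray(C,p) for C,p in cps]
    for o,d in L: P=np.eye(3)-np.outer(d,d);A+=P;b+=P@o
    X=np.linalg.solve(A,b);return X,max(np.linalg.norm(np.cross(X-o,d)) for o,d in L)
def proj(C,X):
    K,R,t=C;u=K@(R@np.asarray(X)+t);return u[:2]/u[2]
def blobs(im,lo,hi,amin=8):
    h=cv2.cvtColor(im,cv2.COLOR_RGB2HSV)
    m=cv2.inRange(h,np.array(lo),np.array(hi))
    n,l,st,ce=cv2.connectedComponentsWithStats(m)
    return [(int(st[i,4]),ce[i].round(1).tolist(),st[i,:4].tolist()) for i in range(1,n) if st[i,4]>=amin],m
def snap(n,name=None):
    s=sense();im=snapshot(n)
    if name: cv2.imwrite("pics/"+name,cv2.cvtColor(im,cv2.COLOR_RGB2BGR))
    return im,cam(n,s)
E
python3 - <<'E'
from h import *
ims={n:cv2.cvtColor(cv2.imread(f"pics/{n}0.png"),cv2.COLOR_BGR2RGB) for n in("scene","side")}
for n,im in ims.items():
    print(n,"blue",[b for b in blobs(im,(105,120,50),(125,255,255),12)[0]])
    print("red",[b for b in blobs(im,(0,190,120),(4,255,255),20)[0]+blobs(im,(175,190,120),(180,255,255),20)[0]])
    print("yel",blobs(im,(20,150,150),(32,255,255),5)[0])
C={n:cam(n) for n in ims}
print("gauge",tri([(C["scene"],(436,212)),(C["side"],(290,317))]))
for a,b in [((265,174),(355,166)),((293,177),(351,186)),((323,181),(347,208)),((288,196),(327,188))]:
    print(tri([(C["scene"],a),(C["side"],b)]))
a=cv2.resize(cv2.imread("pics/scene0.png")[170:270,370:500],None,fx=3,fy=3,interpolation=cv2.INTER_CUBIC)
b=cv2.resize(cv2.imread("pics/side0.png")[270:370,235:365],None,fx=3,fy=3,interpolation=cv2.INTER_CUBIC)
cv2.imwrite("pics/crop.png",np.hstack([a,b]))
E
```

```text
scene blue [(12943, [87.4, 36.5], [0, 0, 181, 86]), (40, [436.9, 206.5], [432, 204, 11, 6])]
red [(112, [386.8, 332.1], [353, 320, 58, 22])]
yel [(8, [145.1, 228.5], [143, 228, 5, 2]), (9, [189.8, 242.1], [187, 241, 6, 3]), (9, [236.2, 256.6], [234, 256, 6, 2]), (72, [482.0, 316.8], [474, 304, 17, 28])]
side blue [(9379, [600.6, 65.6], [554, 0, 86, 135]), (351, [168.7, 267.8], [119, 227, 94, 66]), (108, [98.6, 290.3], [93, 274, 12, 35]), (127, [289.0, 320.6], [283, 308, 14, 21])]
red [(160, [355.1, 165.4], [347, 160, 17, 12]), (181, [351.1, 185.2], [343, 179, 17, 13]), (215, [346.6, 207.4], [338, 201, 18, 14]), (2915, [163.1, 251.7], [121, 217, 84, 71])]
yel [(11, [240.1, 126.1], [237, 125, 7, 3]), (8, [408.2, 136.0], [407, 133, 5, 6]), (7, [219.9, 148.1], [218, 147, 4, 3]), (10, [376.4, 165.9], [374, 164, 6, 4]), (6, [367.5, 166.0], [365, 166, 6, 1]), (7, [363.0, 185.9], [360, 185, 7, 2]), (14, [373.9, 186.1], [371, 184, 6, 5]), (18, [368.7, 208.9], [362, 207, 12, 4]), (196, [80.1, 293.8], [65, 277, 33, 36]), (10, [139.9, 377.3], [137, 374, 6, 7])]
gauge (array([0.52839117, 0.29566966, 0.06493901]), np.float64(0.0005184499228522007))
(array([ 0.56013757, -0.19024092,  0.07680365]), np.float64(0.0005692427387242158))
(array([ 0.54302582, -0.10883661,  0.07613694]), np.float64(0.0015515303495040173))
(array([ 0.52525124, -0.02477221,  0.07548119]), np.float64(0.00041693930188452385))
(array([ 0.60560447, -0.09778743,  0.05679526]), np.float64(0.00021433586177488503))
```

View pics/crop.png

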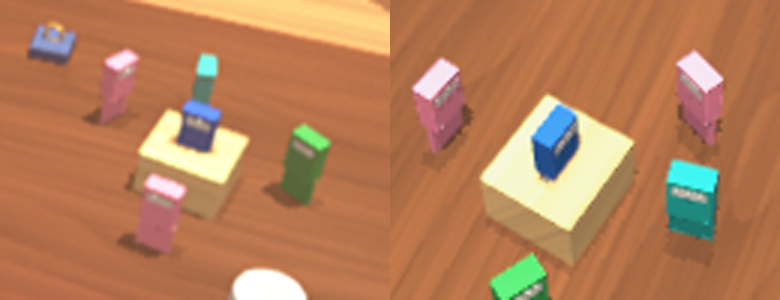

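The crop confirms the choice: the blue handle stands in the pale wooden holder, with pink, turquoise and green look-alikes standing loose around it. I'll go above it, passing over the mould.

apply_moves --pt "0 0 -0.015 0 0 0.1276 -1" --pt "0 0 -0.015 0 0 0.1276 -1" --pt "0 0 -0.015 0 0 0.1276 -1" --pt "0.05 -0.06 0 0 0 0 -1" --pt "0.05 -0.06 0 0 0 0 -1" --pt "0.05 -0.06 0 0 0 0 -1" --pt "0.05 -0.06 0 0 0 0 -1" --pt "0.05 -0.06 0 0 0 0 -1"

```text
t: 1.1
tcp_pos: [0.4344, -0.3379, 0.276]
tool_rot: [1.0, -0.0, -0.0, -0.0]
force: [1.0, -0.3, -0.0]
finger_gap: 1.006
gripper_force: 0.0
```

apply_moves --pt "0.04 -0.06 0 0 0 0 -1" --pt "0 -0.06 0 0 0 0 -1" --pt "0 -0.06 0 0 0 0 -1" --pt "0 -0.06 0 0 0 0 -1" --pt "0 -0.06 0 0 0 0 -1" --pt "0 0 0 0 0 0 -1" --pt "0 0 0 0 0 0 -1"

```text
t: 1.98
tcp_pos: [0.4683, -0.0478, 0.2763]
tool_rot: [1.0, 0.001, 0.0, 0.0]
force: [0.4, -1.1, 0.1]
finger_gap: 1.0
gripper_force: 0.0
```

```bash
python3 - <<'E'
from h import *
s=sense();print(s["t"],s["tcp_pos"],Ro.from_quat(s["tool_rot"]).as_matrix().round(3).tolist())
im,C=snap("wrist","w1.png")
print([proj(C,(0.54,-0.109,.085)),proj(C,(0.6056,-.098,.06)),proj(C,(0.56,-0.19,.085))])
E
```

```text
1.975 [ 0.46834124 -0.04780999  0.27627843] [[1.0, 0.001, 0.0], [0.001, -1.0, -0.001], [0.0, 0.001, -1.0]]
[array([387.07077272,  99.3127519 ]), array([374.62171339,  29.43924559]), array([474.31291842,  77.20381466])]
```

View pics/w1.png

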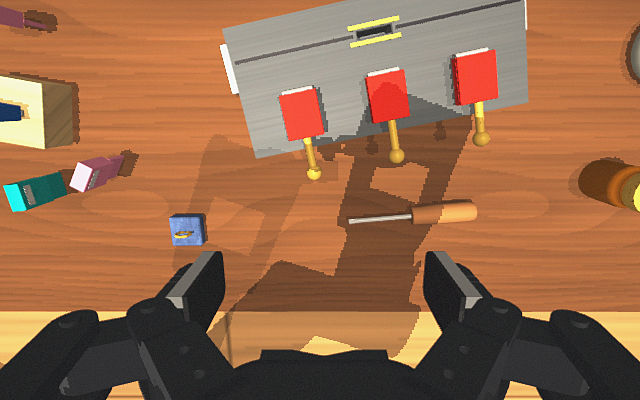

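The wrist view shows the mould with its gap and brass lips at (374,31). The caps are at (301,113), (387,95) and (474,77), the knobs at (314,173), (397,156) and (481,139), and the holder is at the left edge. On to the holder.

apply_moves --pt "0 -0.057 0 0 0 0 -1" --pt "0 -0.057 0 0 0 0 -1" --pt "0 -0.057 0 0 0 0 -1" --pt "0 -0.057 0 0 0 0 -1" --pt "0 -0.057 0 0 0 0 -1" --pt "0 -0.057 0 0 0 0 -1" --pt "0 0 0 0 0 0 -1" --pt "0 0 0 0 0 0 -1"

```text
t: 3.02
tcp_pos: [0.4689, 0.2929, 0.2758]
tool_rot: [1.0, -0.001, -0.0, 0.001]
force: [-0.5, -0.2, 0.3]
finger_gap: 0.998
gripper_force: 0.0
```

```bash
python3 - <<'E'
from h import *
# world points in first wrist view
s=sense();print(s["t"],s["tcp_pos"])
im,C=snap("wrist","w2.png")
for nm,lo,hi,z in (("blue",(105,100,20),(125,255,255),.085),("pale",(15,40,150),(30,140,255),.045)):
    bl,m=blobs(im,lo,hi,150)
    for b in bl:
        print(nm,b)
        x0,y0,w,h=b[2]
        sub=np.zeros_like(m);n,l,st,ce=cv2.connectedComponentsWithStats(m)
        k=l[l>0]
        i=[i for i in range(1,n) if st[i,4]==b[0]][0]
        r=cv2.minAreaRect(cv2.findContours((l==i).astype(np.uint8),0,2)[0][0])
        print(cv2.boxPoints(r).round(1).tolist());P=[plane(C,p,z)[:2].round(4).tolist() for p in cv2.boxPoints(r)];print(P)
E
```

```text
3.025 [0.46887176 0.29292233 0.27578627]
blue (290, [451.0, 233.6], [432, 215, 34, 31])
[[432.0, 215.0], [465.0, 215.0], [465.0, 245.0], [432.0, 245.0]]
[[0.4235, 0.1786], [0.4234, 0.1439], [0.3893, 0.14], [0.3894, 0.1756]]
blue (4685, [69.2, 267.5], [16, 219, 107, 109])
[[15.399999618530273, 220.10000610351562], [101.0, 203.8000030517578], [122.30000305175781, 315.8999938964844], [36.79999923706055, 332.20001220703125]]
[[0.4188, 0.6171], [0.4365, 0.5238], [0.3019, 0.5239], [0.2802, 0.6273]]
pale (2855, [321.2, 115.8], [284, 81, 78, 68])
[[283.20001220703125, 137.5], [294.1000061035156, 80.4000015258789], [361.70001220703125, 93.30000305175781], [350.79998779296875, 150.39999389648438]]
[[0.5003, 0.3368], [0.5598, 0.3232], [0.5467, 0.2516], [0.486, 0.2619]]
pale (8947, [72.8, 154.0], [0, 119, 147, 76])
[[-0.0, 119.0], [146.0, 119.0], [146.0, 194.0], [0.0, 194.0]]
[[0.5208, 0.6434], [0.5205, 0.485], [0.4361, 0.4974], [0.4365, 0.6658]]
pale (2339, [125.9, 239.1], [0, 201, 162, 98])
[[-3.299999952316284, 206.3000030517578], [41.5, 134.89999389648438], [196.1999969482422, 231.8000030517
[... 753 characters left out ...]
320.0]]
[[0.2792, 0.4332], [0.279, 0.3755], [0.2671, 0.3762], [0.2673, 0.4343]]
pale (2409, [377.0, 329.6], [332, 312, 104, 41])
[[332.0, 312.0], [435.0, 312.0], [435.0, 352.0], [332.0, 352.0]]
[[0.2788, 0.2819], [0.2785, 0.1497], [0.2171, 0.1443], [0.2174, 0.2816]]
pale (347, [623.1, 331.0], [604, 323, 36, 18])
[[603.9000244140625, 325.0], [638.4000244140625, 321.8999938964844], [640.0, 338.5], [605.4000244140625, 341.6000061035156]]
[[0.2585, -0.0716], [0.2631, -0.1153], [0.2377, -0.1238], [0.2329, -0.0794]]
pale (1183, [237.2, 339.7], [208, 324, 59, 32])
[[208.0, 355.0], [208.0, 324.0], [266.0, 324.0], [266.0, 355.0]]
[[0.213, 0.4473], [0.2613, 0.4426], [0.2611, 0.3674], [0.2128, 0.3698]]
```

View pics/w2.png

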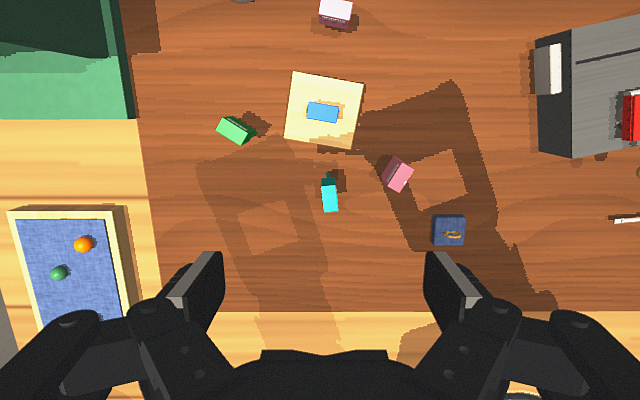

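The holder's top is centred near (324,110) and turned clockwise, with the bright-blue handle top at (323,111). The pink, turquoise and green look-alikes stand clear of the planned finger line. Next: the handle's position and height, then turn the tool.

```bash
python3 - <<'E'
from h import *
im,C=snap("wrist")
print(cv2.cvtColor(im,cv2.COLOR_RGB2HSV)[111,323])
def rect(im,lo,hi,roi):
    m=blobs(im,lo,hi)[1];z=np.zeros_like(m);x,y,w,h=roi;z[y:y+h,x:x+w]=m[y:y+h,x:x+w]
    c=max(cv2.findContours(z,0,2)[0],key=cv2.contourArea);return cv2.minAreaRect(c)
r=rect(im,(98,110,150),(112,255,255),(295,90,60,45));print(r)
S=cam("side");sd=cv2.cvtColor(cv2.imread("pics/side0.png"),cv2.COLOR_BGR2RGB)
hs=cv2.cvtColor(sd,cv2.COLOR_RGB2HSV);print(hs[308:330:2,290].tolist())
for z in(.08,.085):
    P=np.array([plane(C,p,z)[:2] for p in cv2.boxPoints(r)]);print(z,P.round(4).tolist(),P.mean(0), "side px of top",proj(S,[*P.mean(0),z]),"scene",proj(cam("scene"),[*P.mean(0),z]))
H=np.array([plane(C,p,.045) for p in((293,71),(364,83),(355,150),(284,137))]);print("holder",H.mean(0),[np.arctan2(-(H[i][0]-H[j][0]),H[i][1]-H[j][1]) for i,j in((0,1),(3,2))])
E
```

```text
[100 145 247]
((321.8080139160156, 112.05599975585938), (30.589414596557617, 16.6363468170166), 10.30484676361084)
[[104, 185, 246], [104, 185, 246], [104, 182, 246], [104, 181, 246], [106, 188, 240], [111, 76, 131], [120, 15, 133], [108, 133, 113], [107, 183, 117], [108, 180, 116], [115, 79, 119]]
0.08 [[0.5232, 0.3098], [0.5387, 0.3066], [0.5335, 0.2774], [0.5179, 0.2802]] [0.52829126 0.29350528] side px of top [289.92038642 311.85901706] scene [436.03850768 207.19516637]
0.085 [[0.5234, 0.3095], [0.5386, 0.3064], [0.5335, 0.2776], [0.5181, 0.2804]] [0.52842605 0.29348115] side px of top [289.71285287 310.31572953] scene [436.35853383 205.7307535 ]
holder [0.52834695 0.29126375 0.045     ] [np.float64(-0.1607339870855384), np.float64(-0.18299943643927977)]
```

apply_moves --pt "0 0 0 0 0 -0.174 -0.1" --pt "0 0 0 0 0 -0.174 -0.1" --pt "0 0 0 0 0 -0.174 -0.1" --pt "0 0 0 0 0 -0.174 -0.1" --pt "0 0 0 0 0 -0.174 -0.1" --pt "0 0 0 0 0 -0.174 -0.1" --pt "0 0 0 0 0 -0.174 -0.1" --pt "0 0 0 0 0 -0.174 -0.1"

```text
t: 4.12
tcp_pos: [0.4688, 0.2924, 0.2765]
tool_rot: [0.767, 0.642, -0.0, 0.0]
force: [-1.3, -0.8, 0.2]
finger_gap: 0.552
gripper_force: 0.0
```

apply_moves --pt "0.0055 0.029 0 0 0 0 -0.1" --pt "0.0055 0.0295 0 0 0 0 -0.1" --pt "0 0 0.05 0 0 0 -0.1" --pt "0 0 0.05 0 0 0 -0.1" --pt "0 0 0.02 0 0 0 -0.1" --pt "0 0 0 0 0 0 -0.1" --pt "0 0 0 0 0 0 -0.1"

```text
t: 5.0
tcp_pos: [0.529, 0.294, 0.1575]
tool_rot: [0.768, 0.641, 0.001, 0.0]
force: [0.1, -0.3, 1.2]
finger_gap: 0.552
gripper_force: 0.0
```

```bash
python3 - <<'E'
from h import *
s=sense();R=Ro.from_quat(s["tool_rot"]).as_matrix();print(s["t"],s["tcp_pos"],R.round(4).tolist(),s["finger_gap"])
im,C=snap("wrist","w3.png")
m=blobs(im,(98,110,150),(112,255,255))[1]
c=max(cv2.findContours(m,0,2)[0],key=cv2.contourArea);r=cv2.minAreaRect(c);print(r)
for z in (.083,.085,.087):
  P=np.array([plane(C,p,z) for p in cv2.boxPoints(r)]);print(P.mean(0),P[:,:2].round(4).tolist(),"tool",R.T@(P.mean(0)-s["tcp_pos"]))
E
```

```text
5.0 [0.52898974 0.29404286 0.15753614] [[0.1794, 0.9838, 0.0021], [0.9838, -0.1794, 0.0007], [0.001, 0.002, -1.0]] 0.551627785752149
((323.9999694824219, 208.49998474121094), (21.999996185302734, 40.99999237060547), 0.0)
[0.5286805  0.29310828 0.083     ] [[0.5186, 0.2801], [0.5241, 0.3088], [0.5385, 0.3062], [0.5335, 0.2774]] tool [-0.00105095 -0.00028236  0.07453469]
[0.52878985 0.29373469 0.085     ] [[0.5188, 0.2808], [0.5242, 0.3093], [0.5386, 0.3067], [0.5336, 0.2781]] tool [-0.00041306 -0.00028325  0.07253534]
[0.5288992  0.29436109 0.087     ] [[0.519, 0.2816], [0.5244, 0.3098], [0.5386, 0.3072], [0.5337, 0.2789]] tool [ 0.00022484 -0.00028414  0.07053598]
```

View pics/w3.png

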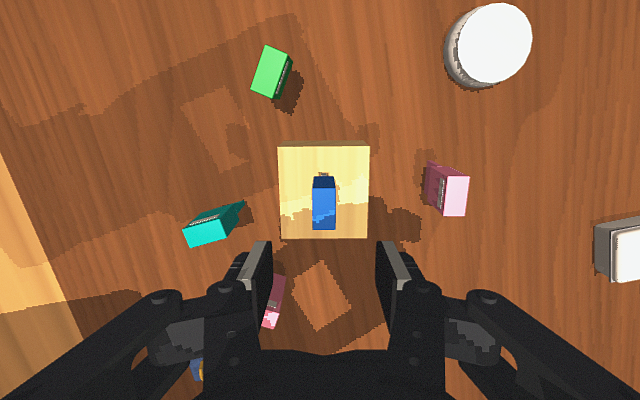

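The handle is centred between the fingers at (324,208), within 1 mm and square. I'll descend and grip.

apply_moves --pt "0 0 0.03 0 0 0 -0.1" --pt "0 0 0.03 0 0 0 -0.1" --pt "0 0 0.03 0 0 0 -0.1" --pt "0 0 0.017 0 0 0 -0.1" --pt "0 0 0 0 0 0 -0.1" --pt "0 0 0 0 0 0 1" --pt "0 0 0 0 0 0 1" --pt "0 0 0 0 0 0 1" --force 50

```text
t: 6.05
tcp_pos: [0.5288, 0.2952, 0.0508]
tool_rot: [0.767, 0.641, 0.001, 0.001]
force: [0.7, 0.2, 5.7]
finger_gap: 0.183
gripper_force: 49.3
```

apply_moves --pt "0 0 0 0 0 0 1" --pt "0 0 0 0 0 0 1" --pt "0 0 0 0 0 0 1"

```text
t: 6.42
tcp_pos: [0.5288, 0.2951, 0.0508]
tool_rot: [0.767, 0.641, 0.001, 0.001]
force: [-0.0, -0.3, 6.9]
finger_gap: 0.179
gripper_force: 49.5
```

apply_moves --pt "0 0 -0.02 0 0 0 1" --pt "0 0 -0.03 0 0 0 1" --pt "0 0 -0.05 0 0 0 1" --pt "0 0 -0.05 0 0 -0.1295 1" --pt "0 0 0 0 0 -0.1295 1" --pt "0 0 0 0 0 -0.1295 1" --pt "0 0 0 0 0 0 1"

```text
t: 7.3
tcp_pos: [0.5273, 0.2947, 0.1993]
tool_rot: [0.63, 0.777, -0.0, -0.0]
force: [-0.4, 0.3, -1.1]
finger_gap: 0.177
gripper_force: 49.7
```

```bash
python3 - <<'E'
from h import *
im=cv2.cvtColor(cv2.imread("pics/w1.png"),cv2.COLOR_BGR2RGB)
C=cam("wrist",{"tcp_pos":np.array([.46834,-.04781,.27628]),"tool_rot":np.array([1,.0005,0,0])})
bl,m=blobs(im,(22,120,120),(34,255,255),20);print(bl)
m[:10]=0;m[55:]=0;m[:,:330]=0;m[:,420:]=0
r=cv2.minAreaRect(cv2.findNonZero(m));B=cv2.boxPoints(r);P=np.array([plane(C,p,.06) for p in B]);print(r,P.round(4).tolist(),P.mean(0))
K=[plane(C,p,.081) for p in((314,173),(397,156),(481,139))];print("knobs",np.round(K,4).tolist(),np.arctan2(-(K[0]-K[2])[0],(K[0]-K[2])[1]))
s=sense();R=Ro.from_quat(s["tool_rot"]).as_matrix();print(s["tcp_pos"],R.round(3).tolist(),"to gap (tool)",R.T@(P.mean(0)-s["tcp_pos"]),s["q"])
E
```

```text
[(249, [373.0, 23.0], [347, 15, 52, 17]), (240, [375.4, 39.5], [350, 32, 51, 16]), (99, [479.1, 109.2], [475, 102, 9, 16]), (64, [308.4, 146.9], [304, 137, 10, 29]), (80, [312.8, 174.0], [308, 169, 12, 10]), (118, [637.0, 198.0], [634, 184, 6, 27]), (22, [180.0, 236.4], [175, 235, 12, 3]), (361, [31.3, 314.4], [0, 312, 66, 8]), (165, [109.2, 314.8], [97, 312, 28, 9]), (432, [425.8, 328.7], [410, 312, 31, 26]), (156, [620.4, 325.7], [602, 323, 38, 8]), (403, [14.1, 342.1], [0, 325, 45, 28]), (143, [321.6, 340.7], [309, 336, 31, 8]), (44, [626.2, 338.6], [615, 337, 25, 4]), (75, [421.0, 342.0], [407, 340, 29, 7]), (245, [409.8, 355.9], [391, 349, 38, 14])]
((374.2598571777344, 31.150991439819336), (21.86876106262207, 52.98847579956055), 77.27564239501953) [[0.6086, -0.0687, 0.06], [0.6188, -0.1184, 0.06], [0.6, -0.1242, 0.06], [0.5895, -0.0738, 0.06]] [ 0.6042287  -0.09627028  0.06      ]
knobs [[0.4676, -0.0371, 0.081], [0.4852, -0.1213, 0.081], [0.5023, -0.2041, 0.081]] 0.2046732034768005
[0.52731262 0.29467127 0.19931272] [[-0.207, 0.978, -0.0], [0.978, 0.207, -0.0], [-0.0, -0.0, -1.0]] to gap (tool) [-0.39839245 -0.0055262   0.13932813] [3.24772876e-01 5.36550231e-01 1.51926209e+00 1.81044549e-05
 1.08619991e+00 1.16483398e-01]
```

apply_moves --pt "-0.06 -0.0055 0 0 0 0 1" --pt "-0.06 0 0 0 0 0 1" --pt "-0.06 0 0 0 0 0 1" --pt "-0.06 0 0 0 0 0 1" --pt "-0.06 0 0 0 0 0 1" --pt "-0.06 0 0 0 0 0 1" --pt "-0.06 0 0 0 0 0 1" --pt "-0.06 0 0 0 0 0 1"

```text
t: 8.3
tcp_pos: [0.6222, -0.1777, 0.1989]
tool_rot: [0.63, 0.776, 0.0, -0.0]
force: [1.0, 0.1, -1.1]
finger_gap: 0.179
gripper_force: 49.7
```

apply_moves --pt "0 0 0.04 0 0 0 1" --pt "0 0 0 0 0 0 1" --pt "0 0 0 0 0 0 1" --pt "0 0 0 0 0 0 1"

```text
t: 8.8
tcp_pos: [0.6232, -0.1752, 0.1609]
tool_rot: [0.629, 0.778, 0.0, 0.001]
force: [-0.2, -0.4, -0.0]
finger_gap: 0.179
gripper_force: 49.7
```

```bash
cat > gap.py <<'E'
from h import *
import sys
s=sense();R=Ro.from_quat(s["tool_rot"]).as_matrix();print(s["t"],s["tcp_pos"],R.round(4).tolist())
im,C=snap("wrist",sys.argv[1])
bl,m=blobs(im,(22,110,100),(34,255,255),150)
p=proj(C,(.6045,-.0965,.06));print("pred",p)
n,l,st,ce=cv2.connectedComponentsWithStats(m)
k=[i for i in range(1,n) if st[i,4]>150 and np.linalg.norm(ce[i]-p)<60];print([(st[i].tolist(),ce[i]) for i in k])
for i in k:
  r=cv2.minAreaRect(np.argwhere(l==i)[:,::-1].astype(np.float32))
  Q=np.array([plane(C,q,.06)[:2] for q in cv2.boxPoints(r)]);print(Q.round(4).tolist())
r=cv2.minAreaRect(np.argwhere(np.isin(l,k))[:,::-1].astype(np.float32))
print(r);P=np.array([plane(C,q,.06) for q in cv2.boxPoints(r)]);print(P.mean(0),"tool",R.T@(P.mean(0)-s["tcp_pos"]))
E
python3 gap.py w4.png
```

```text
8.8 [ 0.62316003 -0.17523228  0.16092405] [[-0.2092, 0.9779, 0.0023], [0.9779, 0.2092, -0.0011], [-0.0016, 0.0021, -1.0]]
pred [321.78902188  84.01942514]
[([307, 46, 7, 77, 476], array([309.60294118,  83.94117647])), ([328, 46, 8, 77, 489], array([331.60736196,  83.32515337]))]
[[0.5898, -0.075], [0.5937, -0.0741], [0.6037, -0.1228], [0.5995, -0.1237]]
[[0.6141, -0.1206], [0.6042, -0.0718], [0.6085, -0.071], [0.6186, -0.1197]]
((320.9999694824219, 83.99998474121094), (75.99998474121094, 27.999996185302734), 90.0)
[ 0.60411713 -0.09731523  0.06      ] tool [ 0.08033337 -0.0025306   0.10079439]
```

View pics/w4.png

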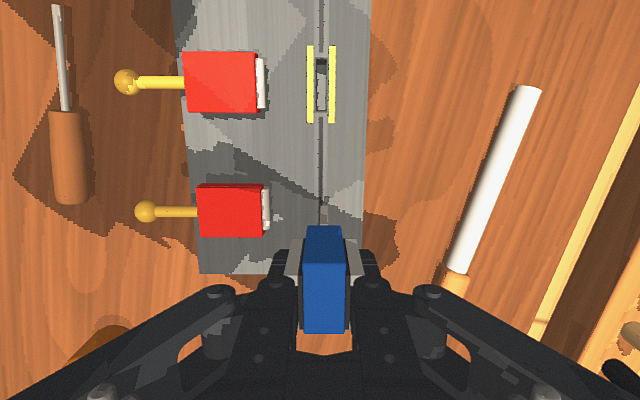

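The gap at (320,84) lies straight ahead, with its lips parallel to the tool's x. The blue gauge is square in the pads. I'll move over the gap.

apply_moves --pt "0.041 -0.0022 0 0 0 0 1" --pt "0.041 0 0 0 0 0 1" --pt "0 0 0.025 0 0 0 1" --pt "0 0 0 0 0 0 1" --pt "0 0 0 0 0 0 1" --pt "0 0 0 0 0 0 1"

```text
t: 9.6
tcp_pos: [0.6039, -0.0968, 0.1354]
tool_rot: [0.629, 0.777, 0.0, 0.001]
force: [0.3, -0.4, -0.6]
finger_gap: 0.177
gripper_force: 49.7
```

```bash
cat > at.py <<'E'
from h import *
s=sense();R=Ro.from_quat(s["tool_rot"]).as_matrix();print(s["t"],s["tcp_pos"],s["force"],R[:,0].round(4),R[:,2].round(4))
print("to gap tool",R.T@(np.array([.60411,-.0973,.06])-s["tcp_pos"]))
for n in("scene","side"):
    im,C=snap(n); p=proj(C,(.604,-.097,.07));x,y=p.astype(int)
    cv2.imwrite(f"pics/{n}_g.png",cv2.cvtColor(cv2.resize(im[y-40:y+40,x-50:x+50],None,fx=4,fy=4,interpolation=2),cv2.COLOR_RGB2BGR))
cv2.imwrite("pics/g.png",np.hstack([cv2.imread("pics/scene_g.png"),cv2.imread("pics/side_g.png")]))
E
python3 at.py
```

```text
9.6 [ 0.6039393  -0.09682092  0.13544102] [ 0.33830286 -0.35820015 -0.63790796] [-0.2075  0.9782 -0.0012] [ 2.2e-03 -8.0e-04 -1.0e+00]
to gap tool [-4.12122207e-04 -8.16077889e-05  7.54415660e-02]
```

View pics/g.png

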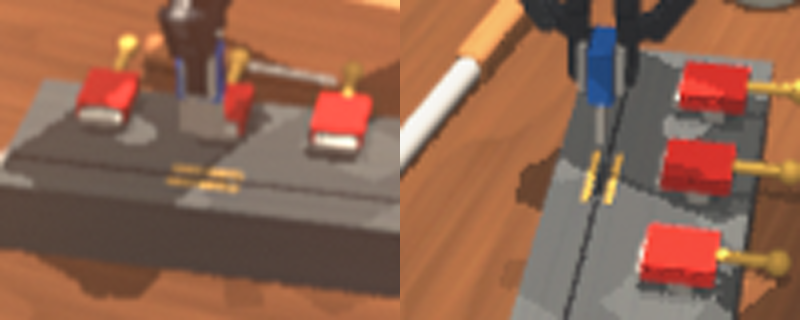

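Both views show the blade hanging straight above the gap, in line with the lips. I'll lower it carefully.

apply_moves --pt "0.0008 0 0.017 0 0 0 1" --pt "0 0 0.016 0 0 0 1" --pt "0 0 0.004 0 0 0 1" --pt "0 0 0.003 0 0 0 1" --pt "0 0 0.003 0 0 0 1" --pt "0 0 0 0 0 0 1"

```text
t: 10.45
tcp_pos: [0.6013, -0.0949, 0.0953]
tool_rot: [0.629, 0.777, -0.001, -0.001]
force: [-9.3, 1.8, 27.4]
finger_gap: 0.182
gripper_force: 53.7
```

apply_moves --pt "0 0 -0.006 0 0 0 1" --pt "0 0 -0.002 0 0 0 1" --pt "0 0 0 0 0 0 1" --pt "0 0 0 0 0 0 1"

```text
t: 10.95
tcp_pos: [0.6026, -0.0953, 0.0985]
tool_rot: [0.629, 0.777, -0.0, -0.001]
force: [-0.2, -0.7, -1.3]
finger_gap: 0.179
gripper_force: 49.7
```

```bash
python3 - <<'E'
from h import *
s=sense();R=Ro.from_quat(s["tool_rot"]).as_matrix();print(s["tcp_pos"],s["force"],R.round(4).tolist())
im,C=snap("wrist")
print(proj(C,(.6041,-.0973,.06)))
I=[]
I.append(cv2.resize(im[150:330,230:420],(507,480),interpolation=2))
im,C=snap("side");x,y=proj(C,(.604,-.097,.07)).astype(int)
I.append(cv2.resize(im[y-30:y+30,x-18:x+18],(288,480),interpolation=2))
cv2.imwrite("pics/g2.png",cv2.cvtColor(np.hstack(I),cv2.COLOR_RGB2BGR))
E
```

```text
[ 0.60263097 -0.09527872  0.09852196] [-0.23876845 -0.73383235 -1.30331102] [[-0.2081, 0.9781, -0.0011], [0.9781, 0.2081, 0.0004], [0.0006, -0.001, -1.0]]
[326.71547752 230.25530275]
```

View pics/g2.png

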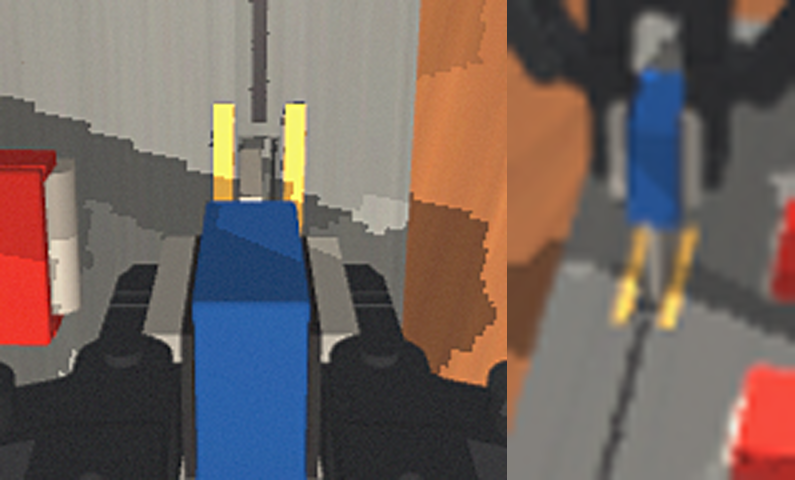

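The close view shows the blade tip about 3 px (1.5–2 mm) left of the slot's centre line, at crop x ≈ 251 against 259. I'll correct to tool +y and check the profile numerically.

apply_moves --pt "0 0.0015 0 0 0 0 1" --pt "0 0 0 0 0 0 1" --pt "0 0 0 0 0 0 1" --pt "0 0 0 0 0 0 1"

```text
t: 11.55
tcp_pos: [0.6043, -0.095, 0.0993]
tool_rot: [0.629, 0.777, 0.0, -0.0]
force: [-0.3, 0.3, -0.6]
finger_gap: 0.18
gripper_force: 49.7
```

```bash
python3 - <<'E'
from h import *
s=sense();R=Ro.from_quat(s["tool_rot"]).as_matrix();print(s["tcp_pos"],s["force"],R.T@(np.array([.6041,-.0973,.06])-s["tcp_pos"]))
im,C=snap("wrist")
g=cv2.cvtColor(im,cv2.COLOR_RGB2GRAY);h=cv2.cvtColor(im,cv2.COLOR_RGB2HSV)
print("cols",list(range(308,348)))
for r in (170,190,196,200,202,204,206,208,210,212,214,218,222): print(r,g[r,308:348].tolist())
for r in (195,205,215): print("lip",[c for c in range(300,355) if 20<=h[r,c,0]<=34 and h[r,c,1]>110])
E
```

```text
[ 0.6043341  -0.09502683  0.09931777] [-0.2941126   0.25778125 -0.55945731] [-0.00217486 -0.00070218  0.03931776]
cols [308, 309, 310, 311, 312, 313, 314, 315, 316, 317, 318, 319, 320, 321, 322, 323, 324, 325, 326, 327, 328, 329, 330, 331, 332, 333, 334, 335, 336, 337, 338, 339, 340, 341, 342, 343, 344, 345, 346, 347]
170 [160, 161, 161, 164, 161, 159, 158, 151, 149, 153, 153, 153, 155, 113, 84, 87, 86, 81, 94, 156, 159, 156, 155, 153, 152, 155, 159, 158, 157, 159, 161, 160, 160, 157, 151, 155, 158, 154, 155, 158]
190 [234, 232, 232, 232, 235, 239, 153, 132, 147, 151, 149, 151, 152, 107, 78, 82, 81, 78, 109, 158, 156, 155, 154, 150, 152, 130, 237, 235, 232, 233, 233, 234, 239, 183, 148, 154, 155, 152, 158, 158]
196 [232, 231, 231, 231, 232, 238, 197, 140, 146, 152, 148, 150, 150, 148, 150, 151, 150, 154, 155, 158, 156, 151, 152, 152, 138, 219, 238, 232, 231, 231, 231, 234, 236, 180, 150, 154, 151, 153, 155, 158]
200 [235, 232, 231, 232, 232, 238, 196, 137, 126, 129, 131, 127, 126, 123, 123, 124, 124, 131, 133, 136, 136, 136, 132, 130, 140, 219, 235, 231, 231, 231, 232, 234, 231, 171,
[... 1309 characters left out ...]
4, 135, 141, 87, 57, 116, 133, 140, 235, 239, 203, 179, 176, 234, 236, 220, 154, 149, 156, 152, 155, 154, 154]
218 [167, 169, 168, 171, 169, 177, 101, 78, 73, 65, 77, 109, 134, 136, 132, 134, 135, 133, 135, 140, 90, 56, 74, 77, 74, 141, 168, 169, 169, 167, 183, 186, 111, 142, 152, 153, 152, 154, 154, 154]
222 [171, 168, 170, 169, 167, 175, 103, 83, 74, 61, 65, 107, 135, 137, 134, 130, 129, 134, 133, 139, 99, 53, 73, 80, 76, 143, 171, 168, 170, 169, 167, 160, 191, 160, 157, 97, 76, 159, 168, 163]
lip [307, 308, 309, 310, 311, 312, 313, 334, 335, 336, 337, 338, 339, 340]
lip [307, 308, 309, 310, 311, 312, 313, 334, 335, 336, 337, 338, 339, 340]
lip [309, 310, 311, 312, 313, 333, 334, 338, 339]
```

The blade at columns 319–328 is now centred in the slot at columns 317–330, and it's centred lengthwise too. Down again.

apply_moves --pt "0 0 0.003 0 0 0 1" --pt "0 0 0.003 0 0 0 1" --pt "0 0 0.003 0 0 0 1" --pt "0 0 0.003 0 0 0 1" --pt "0 0 0 0 0 0 1"

```text
t: 12.22
tcp_pos: [0.6041, -0.095, 0.0869]
tool_rot: [0.629, 0.777, -0.0, -0.0]
force: [-0.5, -0.1, -0.4]
finger_gap: 0.179
gripper_force: 49.7
```

In, with no force. It has about 21 mm still to go.

apply_moves --pt "0 0 0.004 0 0 0 1" --pt "0 0 0.004 0 0 0 1" --pt "0 0 0.004 0 0 0 1" --pt "0 0 0.004 0 0 0 1" --pt "0 0 0.002 0 0 0 1" --pt "0 0 0 0 0 0 1"

```text
t: 12.98
tcp_pos: [0.6042, -0.095, 0.0691]
tool_rot: [0.629, 0.777, -0.0, -0.0]
force: [-0.3, -0.1, -0.9]
finger_gap: 0.182
gripper_force: 49.7
```

apply_moves --pt "0 0 0.002 0 0 0 1" --pt "0 0 0.002 0 0 0 1" --pt "0 0 0.001 0 0 0 1" --pt "0 0 0 0 0 0 1"

```text
t: 13.48
tcp_pos: [0.6045, -0.0951, 0.0658]
tool_rot: [0.629, 0.777, 0.0, 0.0]
force: [-2.1, 0.6, 7.7]
finger_gap: 0.179
gripper_force: 51.1
```

apply_moves --pt "0 0 0.001 0 0 0 1" --pt "0 0 0 0 0 0 1" --pt "0 0 -0.001 0 0 0 0.3" --pt "0 0 0 0 0 0 0.3" --pt "0 0 0 0 0 0 0.3" --pt "0 0 -0.02 0 0 0 0.3" --pt "0 0 -0.04 0 0 0 0.3" --pt "0 0 -0.04 0 0 0 0.3"

```text
t: 14.48
tcp_pos: [0.604, -0.0949, 0.1645]
tool_rot: [0.629, 0.777, -0.0, -0.001]
force: [0.4, 0.5, -0.0]
finger_gap: 0.35
gripper_force: 0.0
```

```bash
python3 - <<'E'
from h import *
s=sense();R=Ro.from_quat(s["tool_rot"]).as_matrix();print(s["t"],s["tcp_pos"],R.round(4).tolist())
im,C=snap("wrist")
m=blobs(im,(98,110,130),(112,255,255))[1]
c=max(cv2.findContours(m,0,2)[0],key=cv2.contourArea);r=cv2.minAreaRect(c);print(r)
P=np.array([plane(C,p,.1) for p in cv2.boxPoints(r)]);print(P.mean(0),P[:,:2].round(4).tolist())
for n in("scene","side"):
    im,Cn=snap(n);b=[x for x in blobs(im,(100,110,100),(125,255,255),12)[0] if x[0]<400]
    print(n,b,"exp top",proj(Cn,(.6041,-.0968,.1)),"bottom",proj(Cn,(.6041,-.0968,.06)))
E
```

```text
14.475 [ 0.60395406 -0.09492649  0.16453271] [[-0.2081, 0.9781, -0.0016], [0.9781, 0.2081, 0.0006], [0.0009, -0.0015, -1.0]]
((324.4999694824219, 214.0), (22.999996185302734, 41.99999237060547), 0.0)
[ 0.60397336 -0.09629845  0.1       ] [[0.5995, -0.112], [0.5938, -0.0837], [0.6082, -0.0807], [0.6144, -0.1088]]
scene [(36, [289.1, 184.2], [284, 183, 11, 4]), (44, [333.5, 287.8], [329, 281, 10, 17]), (29, [323.9, 307.2], [319, 301, 10, 16]), (54, [415.9, 327.8], [409, 307, 14, 41])] exp top [288.16213301 183.09659228] bottom [288.47875065 194.79845685]
side [(115, [326.5, 181.4], [323, 173, 8, 19]), (387, [169.0, 267.7], [119, 227, 94, 66]), (86, [98.3, 290.5], [93, 274, 12, 35])] exp top [327.38251107 175.48922583] bottom [327.3611558  187.49717552]
```

The gauge stands home: its top sits at z ≈ 0.1, upright, and all three views agree. Next I shut the gripper and tap the middle cap.

apply_moves --pt "-0.002 -0.032 -0.01 0 0 0 1" --pt "0 -0.031 0 0 0 0 1" --pt "0 0 0 0 0 0 1" --pt "0 0 0.04 0 0 0 1" --pt "0 0 0.036 0 0 0 1" --pt "0 0 0.003 0 0 0 1" --pt "0 0 0 0 0 0 1" --pt "0 0 0 0 0 0 1"

```text
t: 15.62
tcp_pos: [0.5444, -0.1105, 0.0965]
tool_rot: [0.629, 0.777, 0.0, 0.001]
force: [-0.5, -0.2, 0.4]
finger_gap: -0.0
gripper_force: 0.0
```

apply_moves --pt "0 0 0.004 0 0 0 1" --pt "0 0 0.002 0 0 0 1" --pt "0 0 0 0 0 0 1"

```text
t: 16.0
tcp_pos: [0.5431, -0.1101, 0.0894]
tool_rot: [0.629, 0.777, 0.0, -0.0]
force: [0.5, -0.3, 0.1]
finger_gap: 0.003
gripper_force: 0.0
```

apply_moves --pt "0 0 0.003 0 0 0 1" --pt "0 0 0.002 0 0 0 1" --pt "0 0 0 0 0 0 1"

```text
t: 16.38
tcp_pos: [0.5432, -0.1101, 0.0849]
tool_rot: [0.629, 0.777, 0.0, 0.0]
force: [-1.1, 0.3, 4.8]
finger_gap: -0.003
gripper_force: 2.6
```

apply_moves --pt "0 0 0.0007 0 0 0 1" --pt "0 0 0 0 0 0 1" --pt "0 0 0 0 0 0 1"

```text
t: 16.75
tcp_pos: [0.5432, -0.1101, 0.0848]
tool_rot: [0.629, 0.777, 0.0, 0.0]
force: [-2.3, 1.4, 10.2]
finger_gap: -0.0
gripper_force: 4.7
```

At 10 N the middle cap gave nothing, so it's tight. Now the left one.

apply_moves --pt "0 0 -0.012 0 0 0 1" --pt "0.0425 0 0 0 0 0 1" --pt "0.0425 0 0 0 0 0 1" --pt "0 0 0 0 0 0 1" --pt "0 0 0.008 0 0 0 1" --pt "0 0 0.0035 0 0 0 1" --pt "0 0 0 0 0 0 1" --pt "0 0 0 0 0 0 1"

```text
t: 17.75
tcp_pos: [0.5261, -0.0279, 0.0848]
tool_rot: [0.63, 0.777, 0.0, 0.0]
force: [-0.1, 2.4, 8.8]
finger_gap: 0.001
gripper_force: 4.3
```

The left cap holds at 8.8 N, so it's tight. Now the right one.

apply_moves --pt "0 0 -0.012 0 0 0 1" --pt "-0.057 0 0 0 0 0 1" --pt "-0.057 0 0 0 0 0 1" --pt "-0.056 0 0 0 0 0 1" --pt "0 0 0.008 0 0 0 1" --pt "0 0 0.004 0 0 0 1" --pt "0 0 0.001 0 0 0 1" --pt "0 0 0 0 0 0 1"

```text
t: 18.75
tcp_pos: [0.5605, -0.1919, 0.0832]
tool_rot: [0.629, 0.778, 0.0, -0.001]
force: [-1.2, -0.3, 0.1]
finger_gap: -0.001
gripper_force: 0.3
```

apply_moves --pt "0 0 0.002 0 0 0 1" --pt "0 0 0.002 0 0 0 1" --pt "0 0 0.002 0 0 0 1" --pt "0 0 0 0 0 0 1"

```text
t: 19.25
tcp_pos: [0.5605, -0.192, 0.0779]
tool_rot: [0.629, 0.777, 0.0, -0.001]
force: [-1.9, 4.4, 9.3]
finger_gap: -0.001
gripper_force: 4.7
```

The right cap sank 7 mm at about 9 N and its top now sits at z ≈ 0.078, so the right bolt is the loose one. I'll rise, back off over its knob and turn the tool a quarter.

apply_moves --pt "0 0 -0.04 0 0 0 1" --pt "0 0 -0.04 0 0 0 1" --pt "0 -0.029 0 0 0 0 1" --pt "0 -0.029 0 0 0 0 1" --pt "0 0 0 0 0 0.175 0.3" --pt "0 0 0 0 0 0.175 0.3" --pt "0 0 0 0 0 0.175 0.3" --pt "0 0 0 0 0 0.175 0.3"

```text
t: 20.25
tcp_pos: [0.5041, -0.2053, 0.1566]
tool_rot: [0.859, 0.512, -0.0, -0.0]
force: [-0.5, -0.4, -0.1]
finger_gap: 0.351
gripper_force: 0.0
```

apply_moves --pt "0 0 0 0 0 0.175 0.3" --pt "0 0 0 0 0 0.175 0.3" --pt "0 0 0 0 0 0.175 0.3" --pt "0 0 0 0 0 0.175 0.3" --pt "0 0 0 0 0 0.171 0.3" --pt "0 0 0 0 0 0 0.3" --pt "0 0 0 0 0 0 0.3"

```text
t: 21.12
tcp_pos: [0.5041, -0.2053, 0.1569]
tool_rot: [0.994, 0.106, -0.0, -0.0]
force: [-0.0, -0.5, -0.2]
finger_gap: 0.35
gripper_force: 0.0
```

```bash
python3 - <<'E'
from h import *
s=sense();R=Ro.from_quat(s["tool_rot"]).as_matrix();print(s["t"],s["tcp_pos"],R.round(4).tolist(),s["finger_gap"])
im,C=snap("wrist","k.png")
for X in((.5038,-.205,.074),(.5606,-.1929,.078)):print("exp",proj(C,X))
for b in blobs(im,(14,120,60),(34,255,255),40)[0]: print(b)
for b in blobs(im,(0,190,80),(5,255,255),200)[0]: print("red",b)
E
```

```text
21.125 [ 0.50406775 -0.20531069  0.15686957] [[0.9776, 0.2103, -0.0002], [0.2103, -0.9776, 0.0001], [-0.0002, -0.0001, -1.0]] 0.34988563014762575
exp [322.63913174 203.99838621]
exp [322.68400705 119.60111586]
(124, [221.1, 6.0], [211, 3, 20, 7])
(368, [192.1, 32.6], [154, 28, 78, 8])
(1162, [69.5, 189.3], [55, 154, 33, 64])
(866, [322.4, 189.3], [311, 155, 23, 62])
(994, [196.1, 190.5], [186, 156, 25, 64])
(195, [516.2, 267.5], [493, 257, 43, 22])
(3961, [620.6, 338.0], [584, 260, 56, 138])
(2948, [543.4, 313.7], [490, 276, 91, 74])
(1467, [21.1, 372.3], [0, 352, 63, 48])
(177, [193.2, 392.3], [180, 385, 27, 15])
red (4669, [56.0, 117.7], [15, 83, 85, 72])
red (4131, [189.5, 119.5], [155, 84, 70, 72])
red (2995, [324.4, 119.3], [295, 86, 57, 69])
```

View pics/k.png

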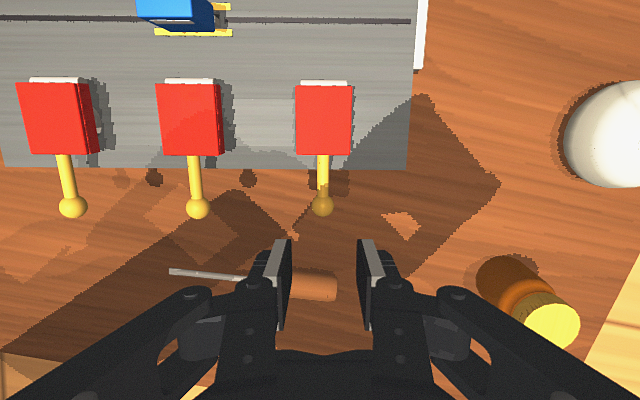

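The right knob is at (322,206), between the fingers. Its cap looks smaller, so lower, than the other two, and the gauge still stands in its gap at the top. I'll descend and pinch gently.

apply_moves --pt "-0.001 0 0.04 0 0 0 0.3" --pt "0 0 0.04 0 0 0 0.3" --pt "0 0 0.018 0 0 0 0.3" --pt "0 0 0 0 0 0 0.3" --pt "0 0 0 0 0 0 1" --pt "0 0 0 0 0 0 1" --pt "0 0 0 0 0 0 1" --pt "0 0 0 0 0 0 1" --force 30

```text
t: 22.18
tcp_pos: [0.5031, -0.205, 0.0595]
tool_rot: [0.995, 0.105, 0.0, -0.0]
force: [-0.4, 2.8, 0.9]
finger_gap: 0.155
gripper_force: 29.2
```

The opening is a bit less than the ball's 16 mm, so I'll re-grip 5 mm lower.

apply_moves --pt "0 0 0 0 0 0 0.4" --pt "0 0 0 0 0 0 0.4" --pt "0 0 0.005 0 0 0 0.4" --pt "0 0 0 0 0 0 0.4" --pt "0 0 0 0 0 0 1" --pt "0 0 0 0 0 0 1" --pt "0 0 0 0 0 0 1"

```text
t: 23.05
tcp_pos: [0.5028, -0.205, 0.054]
tool_rot: [0.995, 0.105, -0.0, -0.0]
force: [0.0, 1.2, 0.0]
finger_gap: 0.157
gripper_force: 29.2
```

apply_moves --pt "0.0008 0 -0.005 0 0 0 1" --pt "0.0008 0 -0.0049 0 0 0 1" --pt "0.0015 0 -0.0048 0 0 0 1" --pt "0.0014 0 -0.0048 0 0 0 1" --pt "0.002 0 -0.0046 0 0 0 1" --pt "0.002 0 -0.0046 0 0 0 1" --pt "0 0 0 0 0 0 1"

```text
t: 23.92
tcp_pos: [0.5114, -0.2035, 0.0831]
tool_rot: [0.995, 0.105, -0.0, -0.0]
force: [-0.8, 3.4, -2.0]
finger_gap: 0.162
gripper_force: 29.2
```

```bash
cat > cap.py <<'E'
from h import *
s=sense();print(s["t"],s["tcp_pos"],s["force"],s["finger_gap"],s["gripper_force"])
im,C=snap("wrist")
for b in blobs(im,(0,190,60),(5,255,255),200)[0]: print("red",b)
for n in("scene","side"):
    im,_=snap(n);print(n,[b for b in blobs(im,(0,180,80),(5,255,255),20)[0] if b[0]<600],[b for b in blobs(im,(100,110,100),(125,255,255),25)[0] if b[0]<200])
E
python3 cap.py
```

```text
23.925 [ 0.51144665 -0.20351645  0.0831467 ] [-0.8094735   3.37405252 -2.03436176] 0.16177733932783245 29.218734204769135
red (8674, [323.2, 137.4], [280, 85, 86, 107])
red (9049, [125.1, 146.1], [69, 94, 113, 105])
scene [(26, [269.2, 174.2], [264, 167, 9, 14]), (79, [293.6, 174.9], [287, 170, 15, 12]), (31, [325.6, 180.0], [317, 174, 14, 11]), (21, [337.5, 290.0], [333, 282, 9, 18]), (27, [363.9, 286.2], [354, 283, 22, 7]), (474, [368.8, 326.3], [327, 308, 84, 35])] [(40, [288.6, 184.2], [284, 182, 11, 5]), (41, [333.8, 287.3], [330, 281, 9, 17]), (32, [323.8, 307.4], [319, 299, 11, 18]), (55, [415.8, 328.1], [409, 307, 14, 41])]
side [(164, [353.8, 165.0], [346, 158, 17, 14]), (196, [351.3, 185.4], [343, 179, 18, 14]), (222, [346.7, 207.7], [338, 201, 19, 15])] [(110, [326.7, 181.4], [324, 173, 7, 19]), (85, [98.2, 290.2], [93, 274, 12, 35])]
```

The cap is following with low force. Continuing the arc.

apply_moves --pt "0.0025 0 -0.0044 0 0 0 1" --pt "0.0026 0 -0.0042 0 0 0 1" --pt "0.003 0 -0.004 0 0 0 1" --pt "0.0032 0 -0.0039 0 0 0 1" --pt "0.0035 0 -0.0036 0 0 0 1" --pt "0.0036 0 -0.0035 0 0 0 1" --pt "0.0039 0 -0.0031 0 0 0 1" --pt "0.004 0 -0.003 0 0 0 1"

```text
t: 25.08
tcp_pos: [0.5374, -0.1983, 0.1128]
tool_rot: [0.995, 0.105, -0.0, 0.0]
force: [-1.5, 4.3, -0.2]
finger_gap: 0.161
gripper_force: 29.2
```

apply_moves --pt "0.0042 0 -0.0027 0 0 0 1" --pt "0.0044 0 -0.0024 0 0 0 1" --pt "0 0 0 0 0 0 1" --pt "0 0 0 0 0 0 1"

```text
t: 25.58
tcp_pos: [0.5457, -0.1966, 0.1176]
tool_rot: [0.995, 0.105, 0.0, 0.0]
force: [-2.5, 3.2, 0.1]
finger_gap: 0.157
gripper_force: 29.2
```

```bash
python3 cap.py; python3 - <<'E'
from h import *
for n in("wrist","scene","side"):
    im,C=snap(n)
    for z in (.06+.0775,): print(n,"knob exp",proj(C,(.604-.069*.978+.0177,-.0968-.069*.208-.0831,z)))
    print([b for b in blobs(im,(15,120,90),(34,255,255),12)[0] if b[0]<900 and n!="wrist" and 130<b[1][1]<230])
E
```

```text
25.575 [ 0.54565518 -0.19660462  0.11764024] [-2.54052998  3.22225961  0.05818957] 0.15700307188963766 29.23846811056137
red (5199, [322.4, 183.1], [285, 145, 75, 79])
red (4342, [28.7, 202.5], [0, 160, 71, 80])
red (5379, [169.9, 201.1], [130, 161, 81, 80])
scene [(179, [263.3, 173.7], [257, 167, 14, 15]), (117, [294.0, 175.5], [287, 170, 15, 12]), (31, [325.6, 180.1], [317, 174, 14, 11]), (20, [337.2, 290.6], [333, 282, 9, 18]), (26, [363.5, 286.1], [354, 283, 21, 7]), (475, [368.7, 326.3], [327, 308, 84, 35])] [(42, [288.8, 184.2], [284, 182, 11, 5]), (42, [333.7, 287.4], [330, 281, 9, 17]), (36, [323.9, 307.8], [319, 299, 11, 18]), (55, [415.9, 327.8], [409, 307, 14, 41])]
side [(129, [349.8, 162.8], [344, 153, 13, 19]), (202, [351.3, 185.2], [343, 179, 18, 14]), (225, [346.8, 207.7], [338, 201, 19, 15])] [(110, [326.7, 181.4], [324, 173, 7, 19]), (85, [98.3, 290.3], [93, 274, 12, 35])]
wrist knob exp [321.40590457 256.63202349]
[]
scene knob exp [263.63077036 155.00919662]
[(380, [98.3, 140.5], [70, 130, 56, 22]), (46, [584.0, 133.8], [576, 131, 16, 7]), (16, [275.2, 136.1], [27
[... 634 characters left out ...]
44, [622.5, 210.2], [614, 196, 18, 25]), (27, [527.4, 201.5], [523, 199, 10, 6]), (267, [527.9, 228.8], [521, 211, 18, 33]), (41, [192.5, 218.5], [186, 216, 14, 6]), (124, [30.0, 226.5], [21, 221, 19, 12]), (40, [210.2, 224.2], [203, 221, 15, 7]), (22, [538.0, 225.3], [536, 222, 6, 8]), (22, [146.1, 227.6], [142, 225, 8, 5])]
side knob exp [358.76214261 146.89331034]
[(29, [470.1, 141.3], [463, 132, 12, 15]), (861, [604.9, 152.7], [588, 132, 33, 53]), (118, [301.4, 148.1], [292, 139, 20, 19]), (74, [370.0, 186.1], [360, 183, 18, 8]), (12, [42.9, 186.6], [40, 184, 7, 6]), (142, [82.0, 199.1], [52, 190, 68, 22]), (85, [366.4, 208.5], [356, 206, 19, 7]), (23, [152.7, 214.2], [145, 212, 16, 6])]
```

The numbers agree: the stem's brass stands at scene (264,152–166), against an expected knob at (264,155). The knob travelled 44 mm forward and 64 mm up, so the right cap is open about 57°. The gauge and the other caps are unmoved. Handing in.

```bash
python3 -c "
from station import *
print(sign_off())"
```

```text
the job is handed in; nothing more can be done
None
```

The job is handed in: the gauge is fully home in the gap, the right bolt was the loose one, and the arm is holding its cap open at about 57°, with the left and middle caps shut and no contact seen with anything else on the bench.

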